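Press a curved row of screw plugs flush

ROBOT

A 7-joint arm with a two-finger parallel gripper is mounted at the origin on the work surface; the furniture and walls round the work are solid. World frame = base frame: x ahead of the robot, y to its left, z up, the work surface at z = 0. Lengths are in m, angles in rad, forces in N, time in s.
With the tool pointing down it reaches from about 0.4 to 0.85 m from the base axis. Payload 10.4 kg.
Tool frame: the origin (TCP) lies at the very end of the fingers, on their centre line; the grasp point (between the pads) lies env.grip_depth behind it (env.grip_depth is the distance from the TCP to the grasp point, in m); z points along the fingers, y is the direction in which the jaws open and shut (so a half turn about z gives the same grasp; the last joint's range is limited). The gripper opens to 87 mm and grips with 3 to 60 N. Pads are 19 mm wide; open, the fingers measure 117 mm over their backs; the gripper's body (75 mm by 190 mm) begins 51 mm behind the grasp point.
Start: joints at [1.173, 0.332, -0.065, 1.46, 0.022, 1.35, -0.088], TCP at [0.229, -0.582, 0.223] pointing down, gripper open.
Joint ranges: [-2.6, 2.6], [-0.5, 2.12], [-1.47, 1.34], [0.16, 2.42], [-1.27, 4.41], [0.06, 2.06], [-2.6, 2.6]. Speed limits (rad/s): [2.22, 2.22, 2.79, 2.79, 3.14, 3.14, 3.14].

INTERFACE

Orientations are given as a unit quaternion [x, y, z, w].
In Python, from station import env gives the robot as it stands.
- The arm moves only by the tool jog_arm, never from a script. Its argument "series" is a list of rows, each a list of 7 numbers: the finger opening in cm, from 0 to 8.7, then the shift along the tool's x, y, z in cm, then the turn, a rotation vector about the tool's x, y, z in rad. A call has exactly 5 rows; each row shifts and turns the commanded pose from where the row before left it, along the tool's axes as they then stand; what a row does not reach is not made up. A row lasts 1/8 s, in which the tool goes at most 62.5 mm and 10.7 degrees, less where a joint would pass 70% of its speed; a pose out of reach is approached as far as the arm can. A call with a gripper value outside its range is refused whole. The fingers move at their own pace and stop on an object; "newtons" is the grip in N (left out, the last holds). Time passes only in rows, so rows that do not move let the fingers close, or fill a call up. It gives the time, the measured TCP pose, the force and the opening at its end, in the units of the state.
- env.get_obs(): the state, without advancing time (a new reading comes with each control period).
- env.read_camera(name): name is "scene" or "side" or "wrist"; returns the picture (420x560x3 uint8, red, green, blue); there is no depth.
- env.calibration(name): a dict with "intrinsics" (3x3 intrinsics, pixels), "camera_from_world" (4x4, takes a point from world to camera coordinates); the wrist camera has in their place "mount" (4x4, takes a point from camera to tool coordinates, whose origin is the TCP and whose axes are the flange's). Camera axes: x right, y down, z forward; pixel columns grow to the right and rows downward; lengths in m; the calibration is good to about 2 mm. A picture is of the moment at which its call begins: read the wrist's pose just before it. calibration takes no time and is no camera call.
- env.finish_job(): hands the job in, once; it reports no verdict.
Trained networks look in the newest picture that a camera, given by its name, has taken for a name from the list of things; names that differ only in an ending like _2 or _b are one class to them, and where a whole thing is asked for, a point or a joint stands for the part that bears it (a point fixed in the world has none). Each returns a list of dicts, best first, with "conf" (0 to 1); they miss things now and then, are a little off and sometimes report something else, mostly with a low value. They report only what shows in the picture. A call takes as long as a camera call.
- env.look_for(query, camera): "bbox" ([left, top, right, bottom] in pixels, round what is visible of it).
- env.silhouettes(query, camera): "region" (420x560 bool, what is visible of it) and "bbox" ([left, top, right, bottom] in pixels, round what is visible of it).
The state is a dict: "time": time; "q": joint angles; "qvel": joint speeds; "joint_torque": joint torques, N m; "eef_pos": TCP position; "tcp_rot": TCP orientation; "ft_force": force on the tool from outside, world axes, zero at the start; "torque": the same for the moment, N m; "finger_gap": opening from 0.0 (shut) to 1.0 (fully open).
Only numpy, scipy, OpenCV 4.12 (cv2) and the standard library are available. Lean on these libraries where they do the work, as an engineer would, in place of code of your own. Each camera call takes 0.05 s, during which the arm holds its last target.

TASK

Run your closed fingertips along the curved row of four dark screw plugs in the pale seat board, beginning at the end with the tongue, and gently press each plug fully home, flush with the board, one after the other. Do it in one pass: from the first plug to the last follow the row with the fingertips no more than about a finger's breadth above the plugs. Do not grip, lift or shift the board, leave the other things alone, and finish with the hand clear.

Things in the scene. Friction and masses are not known exactly. Their poses are not given: they have to be found in the camera images.
- board_top (a point): Centre of the upper face of the pale wooden seat board, a loose rectangular board 90 x 210 x 20 mm (0.6 to 1 kg) lying flat on the bench. x runs across its width, y along its length towards the end that has a short tongue (40 mm wide, 10 mm thick, sticking out 16 mm), z up; the bench is 20 mm below this point.
- plug1_top (a point): Centre of the upper face of screw plug 1, counted from the tongue end: a dark round wooden plug, 22 mm across with a flat head, standing up out of the board at x -12, y 70 mm in the board's frame. It moves down with the plug.
- plug2_top (a point): Centre of the upper face of screw plug 2, counted from the tongue end: a dark round wooden plug, 22 mm across with a flat head, standing up out of the board at x 12, y 24 mm in the board's frame. It moves down with the plug.
- plug3_top (a point): Centre of the upper face of screw plug 3, counted from the tongue end: a dark round wooden plug, 22 mm across with a flat head, standing up out of the board at x 12, y -24 mm in the board's frame. It moves down with the plug.
- plug4_top (a point): Centre of the upper face of screw plug 4, counted from the tongue end: a dark round wooden plug, 22 mm across with a flat head, standing up out of the board at x -12, y -70 mm in the board's frame. It moves down with the plug.
- plug1 (a joint): How far plug 1 is pushed in (m): 0 = head 7.5 mm proud of the board; it starts between 0 and 0.0015; 0.007 = fully home on a solid stop, head flush to 0.5 mm. It slides straight down against a steady friction of about 3 N, stays where it is left and does not spring back.
- plug2 (a joint): How far plug 2 is pushed in (m): 0 = head 7.5 mm proud of the board; it starts between 0 and 0.0015; 0.007 = fully home on a solid stop, head flush to 0.5 mm. It slides straight down against a steady friction of about 3 N, stays where it is left and does not spring back.
- plug3 (a joint): How far plug 3 is pushed in (m): 0 = head 7.5 mm proud of the board; it starts between 0 and 0.0015; 0.007 = fully home on a solid stop, head flush to 0.5 mm. It slides straight down against a steady friction of about 3 N, stays where it is left and does not spring back.
- plug4 (a joint): How far plug 4 is pushed in (m): 0 = head 7.5 mm proud of the board; it starts between 0 and 0.0015; 0.007 = fully home on a solid stop, head flush to 0.5 mm. It slides straight down against a steady friction of about 3 N, stays where it is left and does not spring back.
- block: Loose offcut block 38 x 60 x 38 mm beside the board's far long side, a bystander; origin at the centre of its underside.
- pencil: Loose pencil 7 x 168 x 6 mm lying along the board's near long side, a bystander; origin on its underside, its length is y.
- sanding_block: Loose cork sanding block 64 x 113 x 32 mm, a bystander; origin at the centre of its underside.
- flat_block: Loose flat offcut block 50 x 50 x 19 mm beside the board's far long side, a bystander; origin at the centre of its underside.
- board: The same seat board, with its plugs; origin at the centre of its underside, axes as for its top point. A vice (150 mm high) stands to its left and a tool box (176 mm high) to its right, both fixed, 55 mm or more from the end plugs: keep the wide side of the hand across the board.

How it is judged:
By the outcome, as a careful person would: the job done as asked, in the order asked, and still so for the second after the job is handed in, with the robot touching nothing.
It also fails if it takes over 51 s, if anything falls off the work surface, if the arm or the gripper's body presses on something with over 40 N, if the wrist force passes 120 N, or if a joint passes its speed limit or range.

## Working session

There is one attempt and no reset: what is moved stays moved. The work goes in short steps, Python scripts to look and compute and a tool call to move; the robot and the scene stay as the last step left them, time stands still between calls to the robot, and variables do not carry over. Pictures are saved under pics/ and viewed, and the job is handed in when it is done.

Besides the shell and the picture viewer there is one more tool, called after "Request:" as name(argument=value, ...) on one line, values as JSON. jog_arm: Moves the arm, as the interface text tells. Its arguments: {"type":"object","properties":{"series":{"type":"array","items":{"type":"array","items":{"type":"number"}}},"newtons":{"type":"number"}},"required":["series"]}

```bash
mkdir -p pics; ls; python3 - <<'E'
from station import env
import cv2
o=env.get_obs()
print(o, env.grip_depth)
for n in ("scene","side","wrist"):
    im=env.read_camera(n); cv2.imwrite(f"pics/{n}0.png",im[:,:,::-1])
    c=env.calibration(n); print(n,{k:v.round(4).tolist() if hasattr(v,'round') else v for k,v in c.items()})
E
```

```text
pics
{'time': 0.0, 'q': array([ 1.17339883,  0.33286574, -0.06475391,  1.46093353,  0.02162837,
        1.34989112, -0.08848429]), 'qvel': array([-0.00065149, -0.00010705, -0.00142889, -0.00133453,  0.00165147,
        0.00082072,  0.0004825 ]), 'joint_torque': array([ 3.87092837e-05, -6.23256612e+01,  2.50700244e-02, -3.89900529e+01,
       -6.11672527e-02,  3.97168275e-02,  1.14014715e-04]), 'eef_pos': array([ 0.22867876, -0.58125202,  0.22176163]), 'tcp_rot': array([ 9.82483208e-01,  1.86349821e-01, -1.66987094e-04, -6.80149364e-04]), 'ft_force': array([ 0.2496509 , -0.20940055,  0.32526874]), 'torque': array([-0.00662108, -0.01950899,  0.07416657]), 'finger_gap': 0.9969397679746488} 0.0187
scene {'intrinsics': [[418.395, 0.0, 284.9995], [0.0, 418.395, 213.8], [0.0, 0.0, 1.0]], 'camera_from_world': [[0.6102, -0.7922, -0.002, -0.3174], [-0.379, -0.2898, -0.8788, 0.2648], [0.6957, 0.537, -0.4771, 0.5195], [0.0, 0.0, 0.0, 1.0]]}
side {'intrinsics': [[428.0492, 0.0, 283.1539], [0.0, 428.0492, 211.0314], [0.0, 0.0, 1.0]], 'camera_from_world': [[-0.9548, -0.2971, -0.0029, 0.5025], [-0.203, 0.6596, -0.7236, 0.1459], [0.2169, -0.6904, -0.6902, 0.8006], [0.0, 0.0, 0.0, 1.0]]}
wrist {'intrinsics': [[290.4002, 0.0, 281.5576], [0.0, 290.4002, 213.4759], [0.0, 0.0, 1.0]], 'mount': [[-0.0003, -0.9692, -0.2462, 0.0669], [1.0, -0.0005, 0.0006, -0.0004], [-0.0007, -0.2462, 0.9692, -0.162], [0.0, 0.0, 0.0, 1.0]]}
```

View pics/scene0.png

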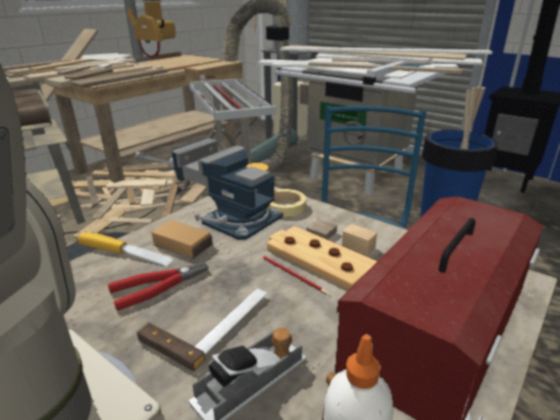

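View pics/side0.png

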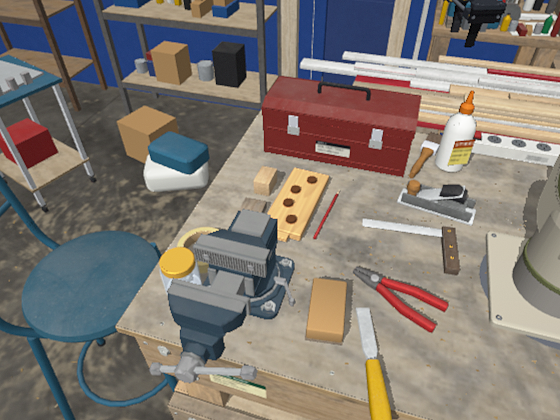

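View pics/wrist0.png

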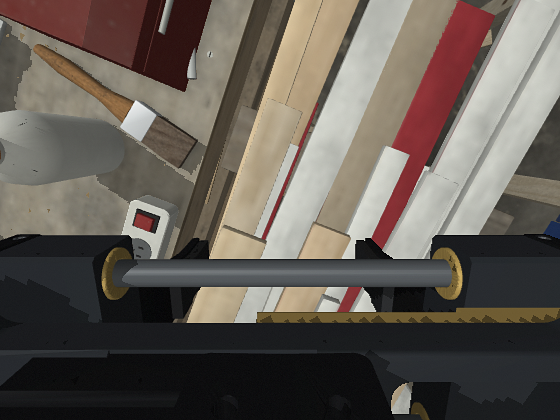

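```bash
cat > h.py <<'E'
import numpy as np, cv2
from scipy.spatial.transform import Rotation as R
from station import env
def ray(n,u,v):
    c=env.calibration(n);K=c["intrinsics"]
    d=np.array([(u-K[0,2])/K[0,0],(v-K[1,2])/K[1,1],1])
    if n=="wrist":
        o=env.get_obs();Rw=R.from_quat(o["tcp_rot"]).as_matrix();M=c["mount"]
        return Rw@M[:3,3]+o["eef_pos"],Rw@M[:3,:3]@d
    T=c["camera_from_world"];return -T[:3,:3].T@T[:3,3],T[:3,:3].T@d
def onz(n,u,v,z):
    p,d=ray(n,u,v);return p+d*(z-p[2])/d[2]
def crop(n,img,box,f,name):
    l,t,r,b=box; c=img[t:b,l:r,::-1]; cv2.imwrite("pics/"+name,cv2.resize(c,None,fx=f,fy=f,interpolation=cv2.INTER_CUBIC))
E
python3 - <<'E'
from h import *
for n,box,f in (("scene",(250,210,390,310),5),("side",(230,150,350,250),5)):
    im=env.read_camera(n); crop(n,im,box,f,n+"1.png")
    for q in ("plug1","plug1_top","board","block","flat_block","pencil"):
        for m in env.silhouettes(q,n)[:6]:
            r=m["region"];v,u=np.nonzero(r)
            print(n,q,round(m["conf"],2),np.round(m["bbox"],1),u.mean().round(1),v.mean().round(1),len(u),onz(n,u.mean(),v.mean(),.0265).round(4))
E
```

```text
scene plug1 0.61 [340.3 260.7 352.9 268.1] 346.2 265.7 60 [ 0.5034 -0.1559  0.0265]
scene plug1 0.6 [310.2 238.8 321.  244.9] 314.0 242.5 72 [ 0.5333 -0.0638  0.0265]
scene plug1 0.51 [327.3 247.5 338.2 258. ] 333.1 251.1 85 [ 0.5301 -0.1109  0.0265]
scene board 0.85 [267.4 227.1 373.6 288.6] 319.5 255.7 3454 [ 0.5007 -0.0987  0.0265]
scene block 0.61 [342.5 222.7 377.3 253.3] 358.4 238.7 814 [ 0.6005 -0.1278  0.0265]
scene pencil 0.53 [265.9 256.3 324.3 292.6] 293.7 273.8 263 [ 0.4242 -0.0938  0.0265]
side plug1 0.64 [290.4 187.9 301.7 196.1] 295.2 189.4 60 [ 0.5297 -0.1034  0.0265]
side plug1 0.54 [308.7 173.7 316.6 185.4] 311.9 179.7 60 [ 0.5023 -0.1477  0.0265]
side plug1 0.51 [282.2 197.  293.4 206.6] 287.9 202.7 61 [ 0.5326 -0.0559  0.0265]
side plug1 0.28 [270.1 170.1 329.7 239.3] 297.6 203.1 2550 [ 0.5119 -0.0609  0.0265]
side plug1_top 0.2 [309.4 174.5 315.6 184.2] 311.6 179.9 46 [ 0.5027 -0.1469  0.0265]
side board 0.74 [266.4 166.9 329.1 241.3] 297.4 202.8 2613 [ 0.5126 -0.0617  0.0265]
side block 0.82 [254.8 165.7 279.  197.8] 265.1 181.6 535 [ 0.6038 -0.1095  0.0265]
side block 0.28 [305.5 280.1 346.1 346.1] 326.7 312.3 2211 [0.3884 0.1909 0.0265]
side flat_block 0.82 [241.4 197.6 264.  212.8] 253.6 205.6 315 [ 0.6012 -0.0249  0.0265]
side pencil 0.58 [311.9 192.9 338.5 243.1] 325.2 217.0 185 [ 0.4445 -0.0361  0.0265]
```

View pics/scene1.png

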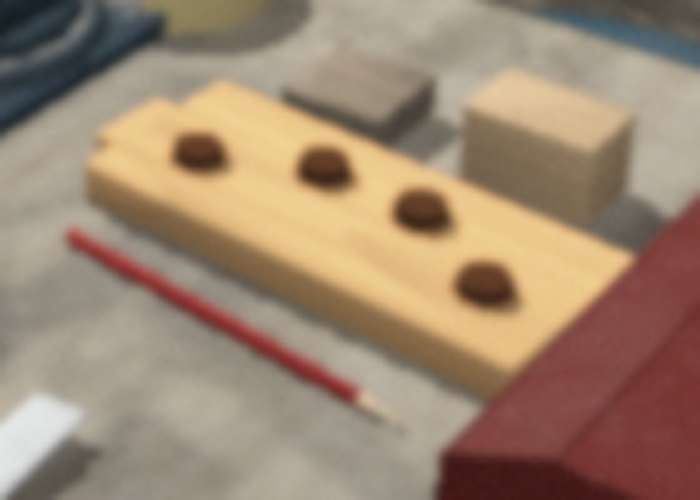

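View pics/side1.png

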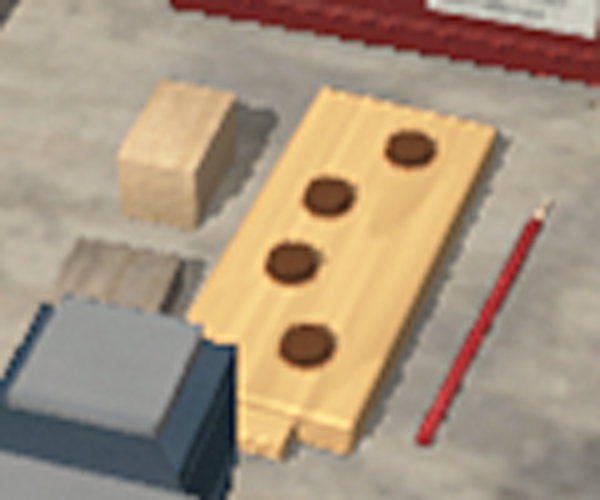

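Scene shows four dark plugs at crop (198,152), (325,165), (421,208), (486,282); tongue at left (vice end). Side view likewise, plug 1 at crop (307,343). Fit the board pose to all of them.

```bash
cat > fit.py <<'E'
from h import *
from scipy.optimize import least_squares
obs={"scene":[(289.6,240.2),(315,242.8),(334.2,251.6),(347.2,266.2)],"side":[(291.4,218.6),(288.4,202.2),(295.8,188.8),(312,179.6)]}
# refine by darkness centroid
for n in obs:
    im=env.read_camera(n).astype(float)
    out=[]
    for u,v in obs[n]:
        l,t=int(u)-9,int(v)-8
        w=im[t:t+17,l:l+19,0]
        m=np.clip((150-w)/60,0,1); vv,uu=np.mgrid[t:t+17,l:l+19]
        m*=(np.hypot(uu-u,(vv-v)*1.2)<8)
        out.append(((uu*m).sum()/m.sum(),(vv*m).sum()/m.sum(),m.sum()))
    print(n,np.round(out,1).tolist())
    obs[n]=[o[:2] for o in out]
L=np.array([[-12,70],[12,24],[12,-24],[-12,-70]])/1000
def proj(n,P):
    c=env.calibration(n);T=c["camera_from_world"];q=P@T[:3,:3].T+T[:3,3];q=q@c["intrinsics"].T
    return q[:,:2]/q[:,2:]
def pts(p,z): 
    a=p[2];c,s=np.cos(a),np.sin(a);XY=L@np.array([[c,s],[-s,c]])+p[:2]
    return np.c_[XY,np.full(4,z)]
for ns in (["scene"],["side"],["scene","side"]):
    f=lambda p:np.concatenate([(proj(n,pts(p,.0245))-np.array(obs[n])).ravel() for n in ns])
    s=least_squares(f,[.52,-.09,0]);print(ns,s.x.round(4),np.abs(s.fun).max().round(2),s.fun.round(1).tolist())
    print(pts(s.x,.027).round(4).tolist())
E
python3 fit.py
```

```text
scene [[289.5, 240.6, 46.8], [314.6, 243.7, 52.1], [334.1, 252.4, 56.8], [346.8, 267.2, 64.7]]
side [[291.1, 218.8, 53.7], [288.1, 202.3, 50.0], [295.4, 189.1, 45.5], [311.8, 179.6, 39.8]]
['scene'] [ 0.5192 -0.0888 -0.0661] 0.11 [-0.0, -0.1, -0.0, 0.0, -0.0, 0.1, 0.0, -0.1]
[[0.5118, -0.0181, 0.027], [0.5327, -0.0656, 0.027], [0.5295, -0.1135, 0.027], [0.5026, -0.1578, 0.027]]
['side'] [ 0.5197 -0.0821 -0.0639] 0.22 [-0.0, 0.1, -0.1, 0.1, 0.0, -0.0, 0.1, -0.2]
[[0.5122, -0.0115, 0.027], [0.5332, -0.0589, 0.027], [0.5301, -0.1068, 0.027], [0.5033, -0.1512, 0.027]]
['scene', 'side'] [ 0.5204 -0.0864 -0.0647] 1.39 [-0.6, -0.7, -0.6, -0.6, -0.7, -0.6, -0.7, -0.9, 0.2, -1.3, 0.1, -1.3, 0.2, -1.3, 0.2, -1.4]
[[0.513, -0.0158, 0.027], [0.534, -0.0632, 0.027], [0.5309, -0.1111, 0.027], [0.5039, -0.1555, 0.027]]
```

```bash
cat > plan.py <<'E'
from h import *
def plan(way,yaw,per=None):
    """way: list of (x,y,z,nrows); yaw final; prints rows in cm/rad from measured pose"""
    o=env.get_obs();p=o["eef_pos"].copy();Q=R.from_quat(o["tcp_rot"])
    print("pose",p.round(4),"yaw",np.arctan2(*Q.as_matrix()[[1,0],0]).round(4),"F",o["ft_force"].round(1),"t",o["time"],"gap",round(o["finger_gap"],3))
    tgt=R.from_matrix(np.array([[np.cos(yaw),np.sin(yaw),0],[np.sin(yaw),-np.cos(yaw),0],[0,0,-1]]).T.T)
    rv=(Q.inv()*tgt).as_rotvec();N=sum(w[3] for w in way);rows=[]
    for x,y,z,n in way:
        st=p.copy();T=np.array([x,y,z])
        for i in range(n):
            want=st+(T-st)*(i+1)/n
            d=np.round(Q.inv().apply(want-p)*100,2);r=np.round(rv/N,3)
            rows.append([0]+d.tolist()+r.tolist())
            p=p+Q.apply(d/100);Q=Q*R.from_rotvec(r)
    for i in range(0,len(rows),5):print(rows[i:i+5])
    print("end",p.round(4))
E
python3 - <<'E'
from plan import *
plan([(.235,-.56,.30,2),(.52,-.18,.28,13)],1.506)
E
```

```text
pose [ 0.2288 -0.5816  0.2226] yaw 0.3748 F [-0.1  0.6  0.3] t 0.95 gap 0.996
[[0, 0.68, -0.89, -3.87, 0.0, 0.0, -0.075], [0, 0.75, -0.84, -3.87, 0.0, 0.0, -0.075], [0, 3.36, -1.43, 0.15, 0.0, 0.0, -0.075], [0, 3.46, -1.18, 0.16, 0.0, 0.0, -0.075], [0, 3.54, -0.91, 0.15, 0.0, 0.0, -0.075]]
[[0, 3.6, -0.64, 0.15, 0.0, 0.0, -0.075], [0, 3.63, -0.38, 0.16, 0.0, 0.0, -0.075], [0, 3.65, -0.1, 0.15, 0.0, 0.0, -0.075], [0, 3.65, 0.17, 0.15, 0.0, 0.0, -0.075], [0, 3.63, 0.45, 0.16, 0.0, 0.0, -0.075]]
[[0, 3.58, 0.72, 0.15, 0.0, 0.0, -0.075], [0, 3.52, 0.98, 0.15, 0.0, 0.0, -0.075], [0, 3.44, 1.25, 0.16, 0.0, 0.0, -0.075], [0, 3.33, 1.49, 0.15, 0.0, 0.0, -0.075], [0, 3.21, 1.75, 0.16, 0.0, 0.0, -0.075]]
end [ 0.52 -0.18  0.28]
```

Request:
jog_arm(series=[[0,0.7,-0.9,-3.9,0,0,-0.075],[0,0.75,-0.85,-3.9,0,0,-0.075],[0,3.35,-1.45,0.15,0,0,-0.075],[0,3.45,-1.2,0.15,0,0,-0.075],[0,3.55,-0.9,0.15,0,0,-0.075]], newtons=10)

```text
time: 1.58
eef_pos: [0.3014, -0.4707, 0.2961]
tcp_rot: [0.93, 0.368, 0.0, 0.0]
ft_force: [-0.1, -1.1, -0.3]
finger_gap: 0.517
```

Request:
jog_arm(series=[[0,3.6,-0.65,0.15,0,0,-0.075],[0,3.65,-0.4,0.15,0,0,-0.075],[0,3.65,-0.1,0.15,0,0,-0.075],[0,3.65,0.15,0.15,0,0,-0.075],[0,3.65,0.45,0.15,0,0,-0.075]])

```text
time: 2.2
eef_pos: [0.4115, -0.323, 0.2885]
tcp_rot: [0.845, 0.535, -0.0, 0.0]
ft_force: [0.2, -1.0, 0.8]
finger_gap: 0.02
```

Request:
jog_arm(series=[[0,3.6,0.7,0.15,0,0,-0.075],[0,3.5,1.0,0.15,0,0,-0.075],[0,3.45,1.25,0.15,0,0,-0.075],[0,3.35,1.5,0.15,0,0,-0.075],[0,3.2,1.75,0.15,0,0,-0.075]])

```text
time: 2.82
eef_pos: [0.521, -0.1765, 0.281]
tcp_rot: [0.73, 0.683, 0.0, 0.0]
ft_force: [-0.2, -0.7, -0.4]
finger_gap: 0.003
```

```bash
python3 - <<'E'
from plan import *
plan([],1.506) if 0 else None
o=env.get_obs();print(o)
im=env.read_camera("wrist");cv2.imwrite("pics/w1.png",im[:,:,::-1])
E
```

```text
{'time': 2.825, 'q': array([ 0.69934358,  0.17924205, -0.51848162,  1.54764567,  0.0891109 ,
        1.43819859,  0.10987502]), 'qvel': array([-0.35538649,  0.2304281 , -0.25037264, -0.19626369,  0.14547564,
        0.0154072 , -0.00440256]), 'joint_torque': array([ 2.53864959e+00, -5.08741558e+01, -2.47674510e+00, -3.84161246e+01,
       -4.53782240e-01,  1.03116394e-01,  1.02053906e-02]), 'eef_pos': array([ 0.52103363, -0.17650059,  0.28095734]), 'tcp_rot': array([7.30090877e-01, 6.83350056e-01, 1.08248541e-04, 3.00633629e-05]), 'ft_force': array([-0.18665497, -0.74447164, -0.43277402]), 'torque': array([ 0.00386609, -0.09387373,  0.00463539]), 'finger_gap': 0.003499034073785343}
```

View pics/w1.png

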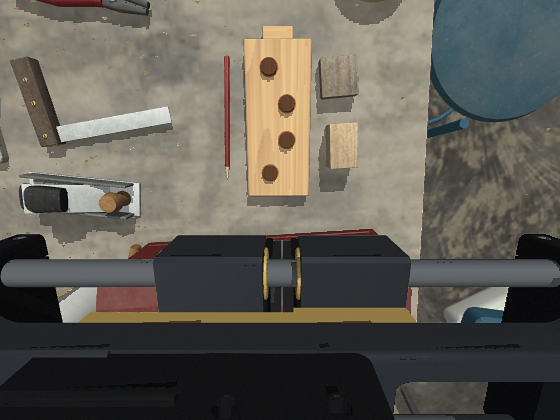

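The wrist picture shows the board, tongue at the top (278,32), plugs at about (269,66), (287,103), (287,140), (270,173).

```bash
cat > wfit.py <<'E'
from plan import *
from scipy.optimize import least_squares
L=np.array([[-12,70],[12,24],[12,-24],[-12,-70]])/1000
def wfit(guess,name,z=.0265,r=8):
    import time
    o=env.get_obs();im=env.read_camera("wrist");cv2.imwrite("pics/"+name,im[:,:,::-1])
    print("t",o["time"],"qv",np.abs(o["qvel"]).max().round(4))
    c=env.calibration("wrist");M=c["mount"];K=c["intrinsics"];Rw=R.from_quat(o["tcp_rot"]).as_matrix();p0=o["eef_pos"]
    obs=[]
    R0=int(r*1.6)
    for u,v in guess:
        for _ in range(2):
            l,t=int(u)-R0,int(v)-R0; w=im[t:t+2*R0+1,l:l+2*R0+1,0].astype(float);vv,uu=np.mgrid[t:t+w.shape[0],l:l+w.shape[1]]
            m=np.clip((140-w)/50,0,1)*(np.hypot(uu-u,vv-v)<R0)
            u,v=(uu*m).sum()/m.sum(),(vv*m).sum()/m.sum()
        obs.append((u,v,m.sum()))
    obs=np.array(obs);print(obs.round(1).tolist())
    Pw=[]
    for u,v,_ in obs:
        d=Rw@M[:3,:3]@np.array([(u-K[0,2])/K[0,0],(v-K[1,2])/K[1,1],1]);q=Rw@M[:3,3]+p0
        Pw.append(q+d*(z-q[2])/d[2])
    Pw=np.array(Pw)
    def pts(p):
        a=p[2];C,s=np.cos(a),np.sin(a);return L[:len(Pw)]@np.array([[C,s],[-s,C]])+p[:2]
    s=least_squares(lambda p:(pts(p)-Pw[:,:2]).ravel(),[.52,-.09,0])
    print("meas",Pw.round(4).tolist());print("board",s.x.round(4),"res mm",(s.fun*1000).round(1).tolist());print("fit",pts(s.x).round(4).tolist())
if __name__=="__main__":
    wfit([(269,66),(287,103),(287,140),(270,173)],"w2.png")
E
python3 wfit.py
```

```text
t 2.875 qv 0.0334
[[267.7, 71.9, 231.2], [285.3, 108.6, 207.6], [284.9, 144.7, 183.4], [268.1, 176.9, 173.7]]
meas [[0.5141, -0.0163, 0.0265], [0.5347, -0.0632, 0.0265], [0.5317, -0.1107, 0.0265], [0.5052, -0.1542, 0.0265]]
board [ 0.5214 -0.0861 -0.0649] res mm [-0.1, 0.8, 0.2, 0.3, 0.1, -0.2, -0.3, -0.9]
fit [[0.514, -0.0154], [0.535, -0.0629], [0.5318, -0.1108], [0.5049, -0.1552]]
```

```bash
python3 - <<'E'
from plan import *
plan([(.514,-.016,.20,5),(.514,-.016,.06,5)],1.506)
E
```

```text
pose [ 0.5222 -0.1731  0.2807] yaw 1.5103 F [ 0.1  0.2 -0.5] t 2.925 gap 0.009
[[0, 3.12, -0.35, 1.62, 0.0, -0.0, 0.0], [0, 3.13, -0.36, 1.62, 0.0, -0.0, 0.0], [0, 3.12, -0.35, 1.62, 0.0, -0.0, 0.0], [0, 3.12, -0.36, 1.63, 0.0, -0.0, 0.0], [0, 3.13, -0.35, 1.62, 0.0, -0.0, 0.0]]
[[0, -0.01, -0.0, 2.8, 0.0, -0.0, 0.0], [0, -0.0, -0.0, 2.8, 0.0, -0.0, 0.0], [0, -0.01, -0.01, 2.8, 0.0, -0.0, 0.0], [0, -0.01, 0.0, 2.8, 0.0, -0.0, 0.0], [0, -0.0, 0.0, 2.8, 0.0, -0.0, 0.0]]
end [ 0.514 -0.016  0.06 ]
```

View pics/w2.png

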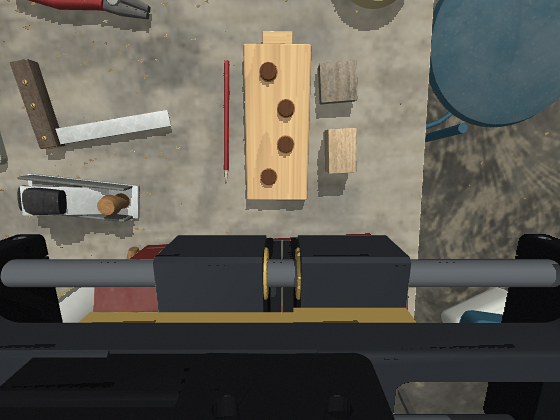

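Request:
jog_arm(series=[[0,3.1,-0.35,1.6,0,0,0],[0,3.15,-0.35,1.6,0,0,0],[0,3.1,-0.35,1.6,0,0,0],[0,3.15,-0.35,1.6,0,0,0],[0,3.1,-0.35,1.6,0,0,0]])

```text
time: 3.55
eef_pos: [0.5134, -0.0205, 0.2006]
tcp_rot: [0.731, 0.682, 0.0, 0.0]
ft_force: [0.4, -0.1, -0.7]
finger_gap: 0.005
```

Request:
jog_arm(series=[[0,0,0,2.5,0,0,0],[0,0,0,2.5,0,0,0],[0,0,0,2.5,0,0,0],[0,0,0,2.0,0,0,0],[0,0,0,0,0,0,0]])

```text
time: 4.18
eef_pos: [0.5125, -0.0215, 0.1049]
tcp_rot: [0.731, 0.682, -0.001, -0.001]
ft_force: [0.1, -0.1, 0.6]
finger_gap: 0.002
```

```bash
python3 - <<'E'
from plan import *
plan([(.514,-.0155,.036,5)],1.506)
for n,box,f in (("scene",(190,90,390,290),3),("side",(150,60,390,260),3)):
    crop(n,env.read_camera(n),box,f,n+"3.png")
E
```

```text
pose [ 0.5125 -0.0215  0.1049] yaw 1.5006 F [ 0.1 -0.1  0.6] t 4.175 gap 0.002
[[0, 0.12, 0.02, 1.38, -0.001, -0.0, -0.001], [0, 0.12, 0.03, 1.38, -0.001, -0.0, -0.001], [0, 0.13, 0.02, 1.37, -0.001, -0.0, -0.001], [0, 0.12, 0.02, 1.38, -0.001, -0.0, -0.001], [0, 0.12, 0.02, 1.38, -0.001, -0.0, -0.001]]
end [ 0.514  -0.0155  0.036 ]
```

View pics/scene3.png

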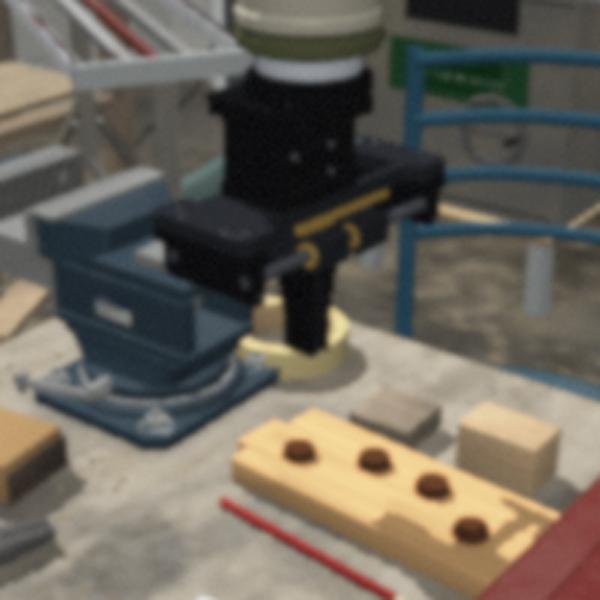

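View pics/side3.png

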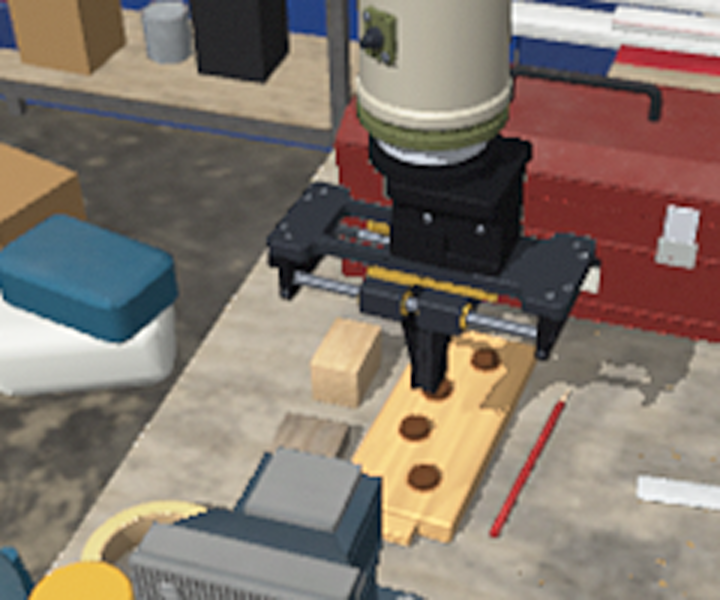

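Request:
jog_arm(series=[[0,0.15,0,2.0,0,0,0],[0,0.15,0.05,2.0,0,0,0],[0,0.15,0.05,1.5,0,0,0],[0,0.1,0.0,0.7,0,0,0],[0,0,0,0,0,0,0]])

```text
time: 4.9
eef_pos: [0.515, -0.0164, 0.0441]
tcp_rot: [0.732, 0.682, -0.0, -0.0]
ft_force: [-0.6, 0.2, 0.2]
finger_gap: 0.005
```

```bash
python3 - <<'E'
from plan import *
plan([(.514,-.0155,.030,5)],1.506)
im=env.read_camera("wrist");cv2.imwrite("pics/w4.png",im[:,:,::-1])
for n,box,f in (("scene",(250,170,390,310),4),("side",(220,110,360,250),4)):
    crop(n,env.read_camera(n),box,f,n+"4.png")
E
```

```text
pose [ 0.515  -0.0164  0.0441] yaw 1.5 F [-0.6  0.2  0.2] t 4.9 gap 0.005
[[0, 0.02, -0.02, 0.28, -0.0, -0.0, -0.001], [0, 0.01, -0.02, 0.29, -0.0, -0.0, -0.001], [0, 0.02, -0.02, 0.28, -0.0, -0.0, -0.001], [0, 0.01, -0.02, 0.28, -0.0, -0.0, -0.001], [0, 0.02, -0.02, 0.28, -0.0, -0.0, -0.001]]
end [ 0.514  -0.0155  0.03  ]
```

View pics/scene4.png

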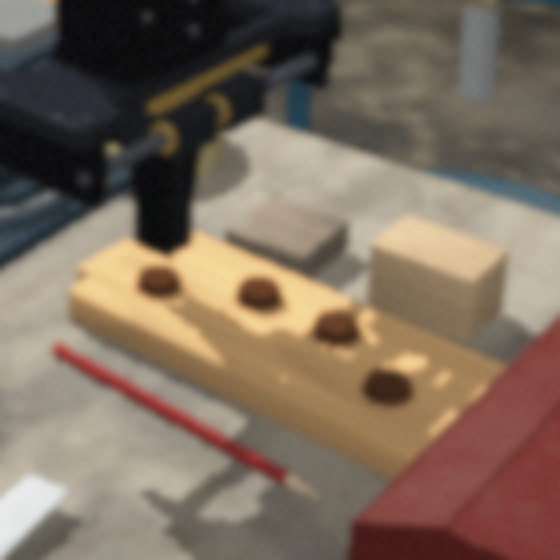

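View pics/side4.png

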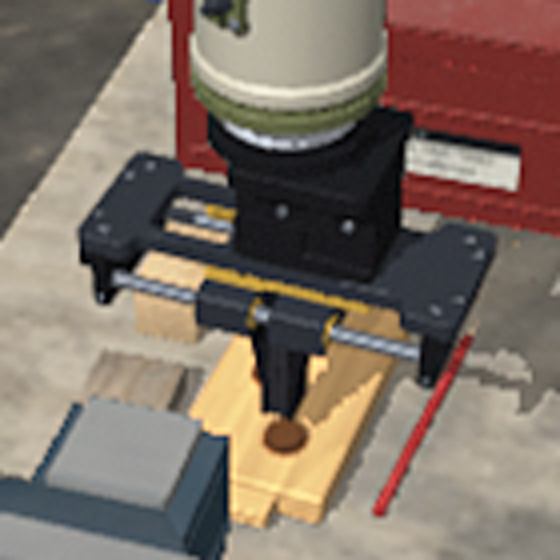

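View pics/w4.png

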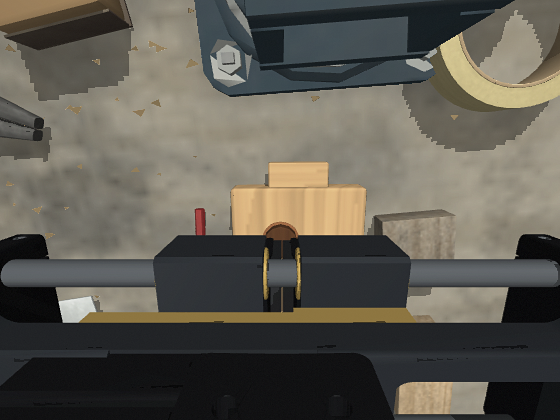

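```bash
python3 - <<'E'
from h import *
def proj(n,P):
    c=env.calibration(n);T=c["camera_from_world"];q=T[:3,:3]@P+T[:3,3];q=c["intrinsics"]@q
    return q[:2]/q[2]
o=env.get_obs();p=o["eef_pos"];print(p)
for n,b in (("scene",(250,170)),("side",(220,110))):
    for d in [(0,0,0),(0,.0095,0),(0,-.0095,0),(.01,0,0),(-.01,0,0)]:
        print(n,d,((proj(n,p+d)-b)*4).round(0),end=' ')
    print("plug",((proj(n,np.array([.514,-.0155,.027]))-b)*4).round(0))
E
```

```text
[ 0.5154161  -0.01652918  0.04472222]
scene (0, 0, 0) [160. 244.] scene (0, 0.0095, 0) [145. 238.] scene (0, -0.0095, 0) [175. 250.] scene (0.01, 0, 0) [172. 236.] scene (-0.01, 0, 0) [148. 252.] plug [156. 274.]
side (0, 0, 0) [282. 400.] side (0, 0.0095, 0) [276. 412.] side (0, -0.0095, 0) [287. 388.] side (0.01, 0, 0) [263. 396.] side (-0.01, 0, 0) [300. 404.] plug [283. 426.]
```

The tip lies over plug 1 in all three views (tip and plug offsets agree within 1 mm). Descend and press.

Request:
jog_arm(series=[[0,0.1,-0.1,0.6,0,0,0],[0,0,0,0.5,0,0,0],[0,0,0,0.2,0,0,0],[0,0,0,0.2,0,0,0],[0,0,0,0,0,0,0]])

```text
time: 5.68
eef_pos: [0.5139, -0.0154, 0.0289]
tcp_rot: [0.732, 0.682, -0.0, -0.0]
ft_force: [-0.0, -0.1, 0.3]
finger_gap: 0.009
```

Request:
jog_arm(series=[[0,0,0,0.2,0,0,0],[0,0,0,0.2,0,0,0],[0,0,0,0.1,0,0,0],[0,0,0,0,0,0,0],[0,0,0,0,0,0,0]])

```text
time: 6.3
eef_pos: [0.5141, -0.0154, 0.0241]
tcp_rot: [0.732, 0.682, 0.0, 0.0]
ft_force: [0.9, 0.5, 0.1]
finger_gap: 0.006
```

Request:
jog_arm(series=[[0,0,0,0.1,0,0,0],[0,0,0,0.1,0,0,0],[0,0,0,0.1,0,0,0],[0,0,0,0,0,0,0],[0,0,0,0,0,0,0]])

```text
time: 6.92
eef_pos: [0.5141, -0.0154, 0.021]
tcp_rot: [0.732, 0.682, 0.0, 0.0]
ft_force: [0.4, -0.7, 1.8]
finger_gap: 0.004
```

```bash
python3 - <<'E'
from plan import *
print(env.get_obs()["eef_pos"],env.get_obs()["ft_force"],env.get_obs()["torque"])
for n,box,f in (("scene",(250,210,350,290),6),("side",(240,170,340,250),6)):
    crop(n,env.read_camera(n),box,f,n+"5.png")
print(env.get_obs()["eef_pos"],env.get_obs()["ft_force"])
E
```

```text
[ 0.51405252 -0.01540819  0.02098573] [ 0.40792803 -0.66747977  1.80814135] [-0.01938809 -0.30882975  0.01224801]
[ 0.51400784 -0.01540838  0.02101866] [ 0.65768805 -0.17260309  1.18812418]
```

View pics/scene5.png

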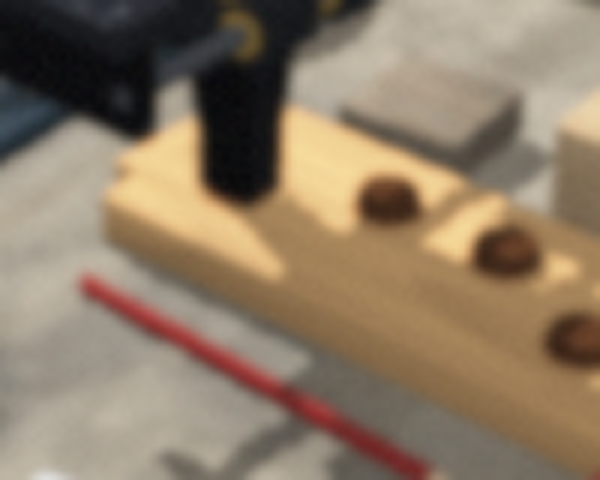

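View pics/side5.png

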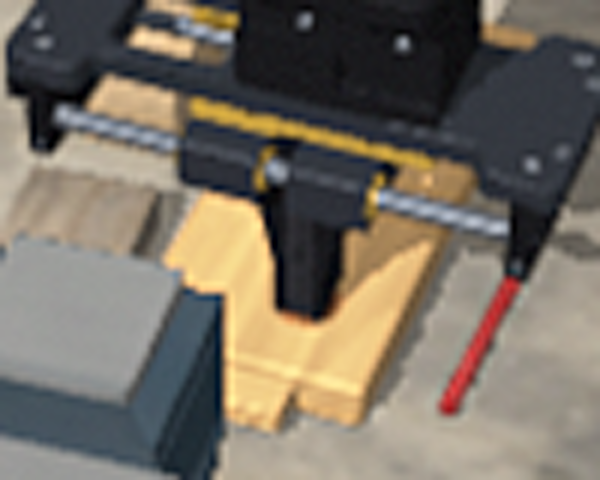

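The tip covers plug 1 (scene crop (240,195), side crop (305,315)), nearly flush. Press to the stop.

Request:
jog_arm(series=[[0,0,0,0.1,0,0,0],[0,0,0,0.05,0,0,0],[0,0,0,0,0,0,0],[0,0,0,0,0,0,0],[0,0,0,0,0,0,0]])

```text
time: 7.65
eef_pos: [0.5141, -0.0154, 0.0208]
tcp_rot: [0.732, 0.682, -0.0, 0.0]
ft_force: [-6.3, 0.5, 21.0]
finger_gap: 0.003
```

Plug 1 is on its stop (21 N, z not moving). Lift about 13 mm and go on to plug 2.

Request:
jog_arm(series=[[0,0,0,-0.7,0,0,0],[0,0,0,-0.7,0,0,0],[0,-1.5,0.8,0,0,0,0],[0,-1.5,0.8,0,0,0,0],[0,-1.6,0.8,0,0,0,0]])

```text
time: 8.28
eef_pos: [0.535, -0.0648, 0.0332]
tcp_rot: [0.732, 0.681, -0.0, -0.0]
ft_force: [0.1, -0.7, 0.2]
finger_gap: 0.005
```

```bash
python3 - <<'E'
from plan import *
env.read_camera("scene")
plan([(.535,-.063,.030,1)],1.506)
for n,box,f in (("scene",(250,210,350,290),6),("side",(240,150,340,250),6)):
    crop(n,env.read_camera(n),box,f,n+"6.png")
E
```

```text
pose [ 0.5357 -0.0675  0.0332] yaw 1.4962 F [-0.5 -2.3  0.1] t 8.325 gap 0.002
[[0, 0.45, -0.1, 0.32, 0.0, 0.001, -0.01]]
end [ 0.535 -0.063  0.03 ]
```

View pics/scene6.png

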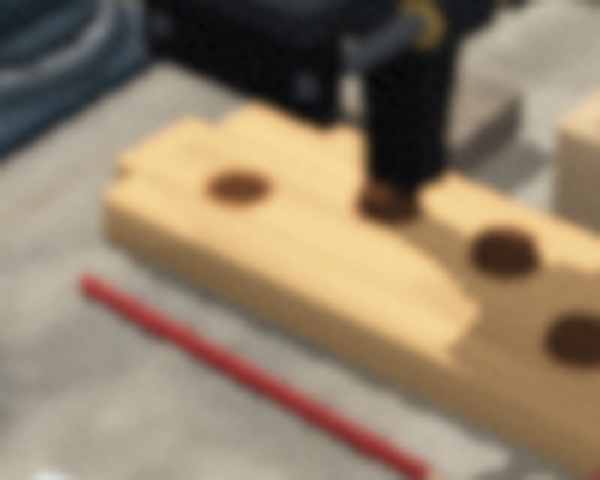

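View pics/side6.png

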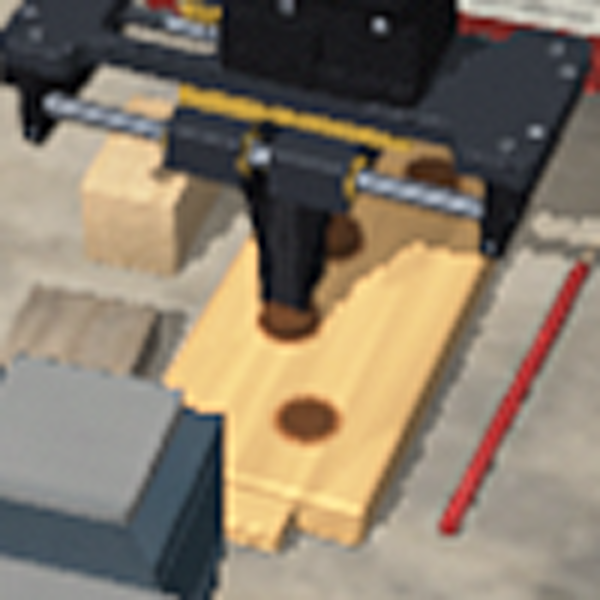

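Plug 1 is flush at scene crop (240,188); fingers over plug 2, still settling.

Request:
jog_arm(series=[[0,0,0,0,0,0,0],[0,0,0,0.1,0,0,0],[0,0,0,0.1,0,0,0],[0,0,0,0,0,0,0],[0,0,0,0,0,0,0]])

```text
time: 9.05
eef_pos: [0.5347, -0.0629, 0.0316]
tcp_rot: [0.732, 0.682, -0.0, 0.0]
ft_force: [0.1, -0.3, 0.9]
finger_gap: 0.007
```

Request:
jog_arm(series=[[0,0,0,0.3,0,0,0],[0,0,0,0.2,0,0,0],[0,0,0,0.2,0,0,0],[0,0,0,0.2,0,0,0],[0,0,0,0.1,0,0,0]])

```text
time: 9.68
eef_pos: [0.5347, -0.063, 0.0215]
tcp_rot: [0.732, 0.682, 0.0, 0.0]
ft_force: [-0.4, 0.2, 4.0]
finger_gap: 0.006
```

Request:
jog_arm(series=[[0,0,0,0.1,0,0,0],[0,0,0,0.1,0,0,0],[0,0,0,0,0,0,0],[0,0,0,0,0,0,0],[0,0,0,0,0,0,0]])

```text
time: 10.3
eef_pos: [0.5348, -0.063, 0.0208]
tcp_rot: [0.732, 0.682, -0.0, 0.0]
ft_force: [-6.5, 0.3, 18.9]
finger_gap: 0.005
```

Plug 2 home. On to plug 3.

Request:
jog_arm(series=[[0,0,0,-0.7,0,0,0],[0,0,0,-0.6,0,0,0],[0,-1.6,0,0,0,0,0],[0,-1.6,0,0,0,0,0],[0,-1.6,0.05,0,0,0,0]])

```text
time: 10.92
eef_pos: [0.5313, -0.1128, 0.0322]
tcp_rot: [0.732, 0.681, -0.0, -0.0]
ft_force: [-0.0, -0.0, -0.1]
finger_gap: 0.005
```

Request:
jog_arm(series=[[0,0,0,0,0,0,0],[0,0,0,0,0,0,0],[0,0,0,0,0,0,0],[0,0,0,0.1,0,0,0],[0,0,0,0,0,0,0]])

```text
time: 11.55
eef_pos: [0.5317, -0.1106, 0.0315]
tcp_rot: [0.732, 0.682, -0.0, -0.0]
ft_force: [0.8, 0.4, 0.3]
finger_gap: 0.007
```

```bash
python3 - <<'E'
from plan import *
plan([(.532,-.111,.030,1)],1.506)
for n,box,f in (("scene",(250,210,370,290),6),("side",(240,150,340,250),6)):
    crop(n,env.read_camera(n),box,f,n+"7.png")
E
```

```text
pose [ 0.5317 -0.1106  0.0315] yaw 1.5002 F [0.8 0.4 0.3] t 11.55 gap 0.007
[[0, -0.03, 0.03, 0.15, -0.0, -0.0, -0.006]]
end [ 0.532 -0.111  0.03 ]
```

View pics/scene7.png

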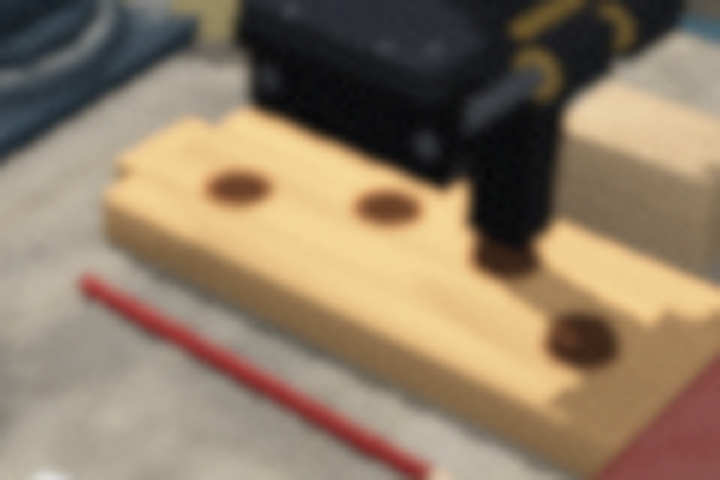

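View pics/side7.png

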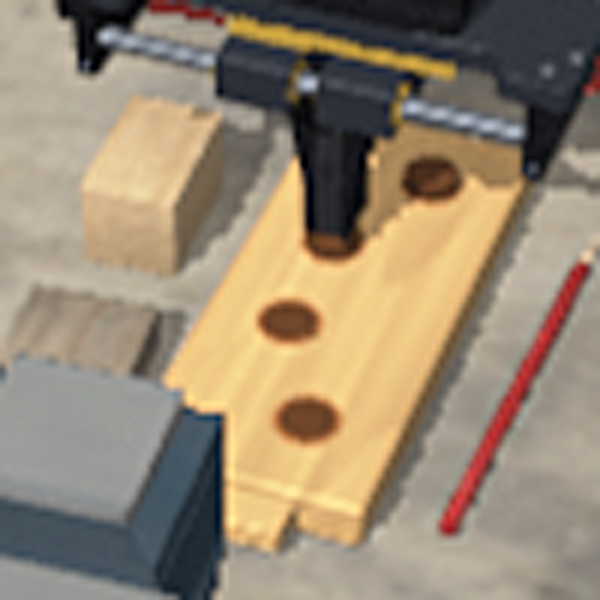

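Plugs 1 and 2 are flush (scene crop (238,188), (388,208)), the board unmoved, the fingers over plug 3.

Request:
jog_arm(series=[[0,0,0,0.3,0,0,0],[0,0,0,0.2,0,0,0],[0,0,0,0.2,0,0,0],[0,0,0,0.2,0,0,0],[0,0,0,0.1,0,0,0]])

```text
time: 12.28
eef_pos: [0.5318, -0.1109, 0.0215]
tcp_rot: [0.732, 0.682, 0.0, 0.0]
ft_force: [-0.7, 0.8, 2.6]
finger_gap: 0.006
```

Request:
jog_arm(series=[[0,0,0,0.1,0,0,0],[0,0,0,0.1,0,0,0],[0,0,0,0,0,0,0],[0,0,0,0,0,0,0],[0,0,0,0,0,0,0]])

```text
time: 12.9
eef_pos: [0.5319, -0.1109, 0.0208]
tcp_rot: [0.732, 0.682, -0.0, 0.0]
ft_force: [-7.5, 1.6, 19.1]
finger_gap: 0.007
```

Plug 3 home. On to plug 4, slower at the end.

Request:
jog_arm(series=[[0,0,0,-0.7,0,0,0],[0,0,0,-0.6,0,0,0],[0,-1.4,-0.7,0,0,0,0],[0,-1.4,-0.7,0,0,0,0],[0,-1.1,-0.6,0,0,0,0]])

```text
time: 13.52
eef_pos: [0.5079, -0.1501, 0.0322]
tcp_rot: [0.732, 0.681, -0.0, -0.0]
ft_force: [0.6, 0.4, 0.5]
finger_gap: 0.004
```

Request:
jog_arm(series=[[0,-0.7,-0.35,0,0,0,0],[0,0,0,0,0,0,0],[0,0,0,0,0,0,0],[0,0,0,0.1,0,0,0],[0,0,0,0,0,0,0]])

```text
time: 14.15
eef_pos: [0.5051, -0.1548, 0.0314]
tcp_rot: [0.732, 0.682, 0.0, -0.0]
ft_force: [-0.1, 0.8, -1.0]
finger_gap: 0.004
```

```bash
python3 - <<'E'
from plan import *
plan([(.505,-.155,.030,1)],1.506)
for n,box,f in (("scene",(260,210,380,300),6),("side",(240,150,340,250),6)):
    crop(n,env.read_camera(n),box,f,n+"8.png")
E
```

```text
pose [ 0.5051 -0.1548  0.0314] yaw 1.5004 F [-0.1  0.8 -1. ] t 14.15 gap 0.004
[[0, -0.02, -0.01, 0.14, -0.0, -0.0, -0.006]]
end [ 0.505 -0.155  0.03 ]
```

View pics/scene8.png

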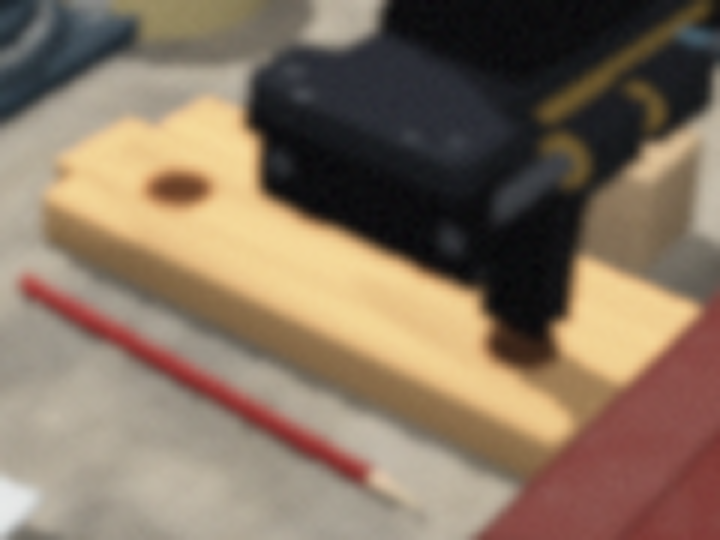

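View pics/side8.png

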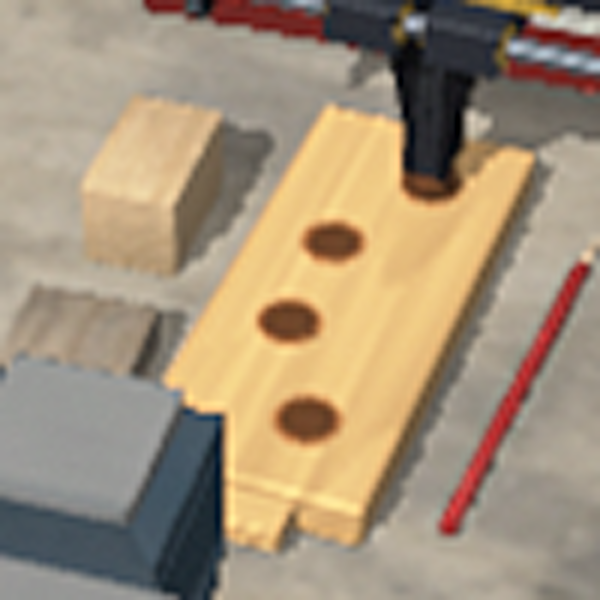

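Side view: plugs 1–3 flush, fingers over plug 4 (crop (432,180)).

Request:
jog_arm(series=[[0,0,0,0.3,0,0,0],[0,0,0,0.2,0,0,0],[0,0,0,0.2,0,0,0],[0,0,0,0.2,0,0,0],[0,0,0,0.1,0,0,0]])

```text
time: 14.88
eef_pos: [0.505, -0.1551, 0.0215]
tcp_rot: [0.732, 0.682, -0.0, -0.0]
ft_force: [-1.7, 0.2, 3.2]
finger_gap: 0.007
```

Request:
jog_arm(series=[[0,0,0,0.1,0,0,0],[0,0,0,0.1,0,0,0],[0,0,0,0,0,0,0],[0,0,0,0,0,0,0],[0,0,0,0,0,0,0]])

```text
time: 15.5
eef_pos: [0.5051, -0.1551, 0.0208]
tcp_rot: [0.732, 0.682, -0.0, 0.0]
ft_force: [-8.8, 3.2, 20.5]
finger_gap: 0.009
```

Plug 4 home. Lift straight up, clear.

Request:
jog_arm(series=[[0,0,0,-0.5,0,0,0],[0,0,0,-1.5,0,0,0],[0,0,0,-3,0,0,0],[0,0,0,-3,0,0,0],[0,0,0,-3,0,0,0]])

```text
time: 16.12
eef_pos: [0.5052, -0.1551, 0.1313]
tcp_rot: [0.732, 0.682, 0.0, 0.0]
ft_force: [0.3, 0.0, -1.1]
finger_gap: 0.005
```

Request:
jog_arm(series=[[0,0,0,-4,0,0,0],[0,0,0,-4,0,0,0],[0,0,0,-4,0,0,0],[0,0,0,-3,0,0,0],[0,0,0,0,0,0,0]])

```text
time: 16.75
eef_pos: [0.5061, -0.1551, 0.2826]
tcp_rot: [0.732, 0.682, 0.001, 0.002]
ft_force: [0.2, -0.3, -0.3]
finger_gap: 0.006
```

Request:
jog_arm(series=[[0,-1,0,0,0,0,0],[0,0,0,0,0,0,0],[0,0,0,0,0,0,0],[0,0,0,0,0,0,0],[0,0,0,0,0,0,0]])

```text
time: 17.38
eef_pos: [0.5043, -0.1649, 0.2794]
tcp_rot: [0.732, 0.682, -0.0, -0.0]
ft_force: [0.0, 0.2, -0.3]
finger_gap: 0.008
```

```bash
python3 - <<'E'
from wfit import *
wfit([(278,84),(298,121),(298,160),(276,195)],"w9.png",z=.0205)
for n,box,f in (("scene",(250,210,380,300),6),("side",(240,150,340,250),6)):
    crop(n,env.read_camera(n),box,f,n+"9.png")
print(env.get_obs()["eef_pos"],env.get_obs()["ft_force"])
E
python3 fit.py
```

```text
t 17.375 qv 0.0022
[[281.0, 75.1, 165.0], [298.7, 111.3, 152.5], [298.4, 147.2, 141.4], [277.0, 206.3, 122.2]]
meas [[0.5141, -0.0147, 0.0205], [0.5351, -0.0621, 0.0205], [0.532, -0.11, 0.0205], [0.4954, -0.1932, 0.0205]]
board [ 0.5191 -0.095  -0.0662] res mm [-2.3, -9.7, -2.4, -9.8, -2.4, -9.8, 7.1, 29.2]
fit [[0.5118, -0.0243], [0.5327, -0.0718], [0.5295, -0.1197], [0.5025, -0.164]]
[ 0.50434252 -0.16502008  0.27955457] [-0.46015184  0.25832108  0.41739065]
scene [[289.4, 240.9, 12.4], [314.3, 244.2, 13.2], [333.7, 252.9, 16.4], [346.4, 267.5, 21.9]]
side [[290.8, 219.4, 29.5], [287.8, 203.1, 26.8], [295.2, 189.8, 22.9], [311.2, 180.1, 21.8]]
['scene'] [ 0.5176 -0.0891 -0.0699] 0.17 [-0.2, -0.1, 0.0, -0.1, 0.1, 0.0, 0.1, 0.2]
[[0.5105, -0.0184, 0.027], [0.5312, -0.066, 0.027], [0.5279, -0.1138, 0.027], [0.5007, -0.158, 0.027]]
['side'] [ 0.5199 -0.0798 -0.0602] 0.22 [0.0, 0.2, -0.1, 0.0, -0.1, -0.1, 0.2, -0.2]
[[0.5121, -0.0093, 0.027], [0.5333, -0.0566, 0.027], [0.5304, -0.1045, 0.027], [0.5037, -0.149, 0.027]]
['scene', 'side'] [ 0.5203 -0.0855 -0.0647] 1.72 [-0.8, -1.2, -0.8, -1.3, -0.8, -1.3, -0.7, -1.3, 0.4, -1.6, 0.5, -1.7, 0.4, -1.7, 0.7, -1.6]
[[0.5129, -0.0149, 0.027], [0.5339, -0.0623, 0.027], [0.5308, -0.1102, 0.027], [0.5038, -0.1546, 0.027]]
```

View pics/w9.png

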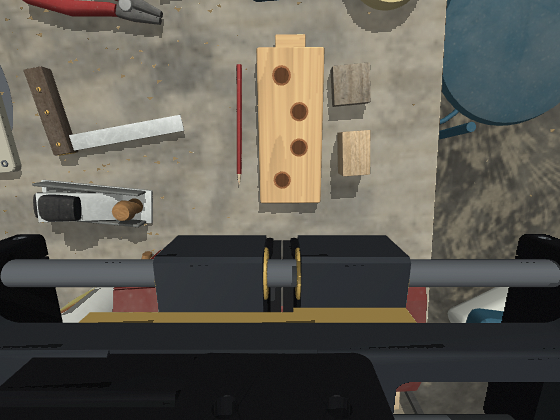

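View pics/scene9.png

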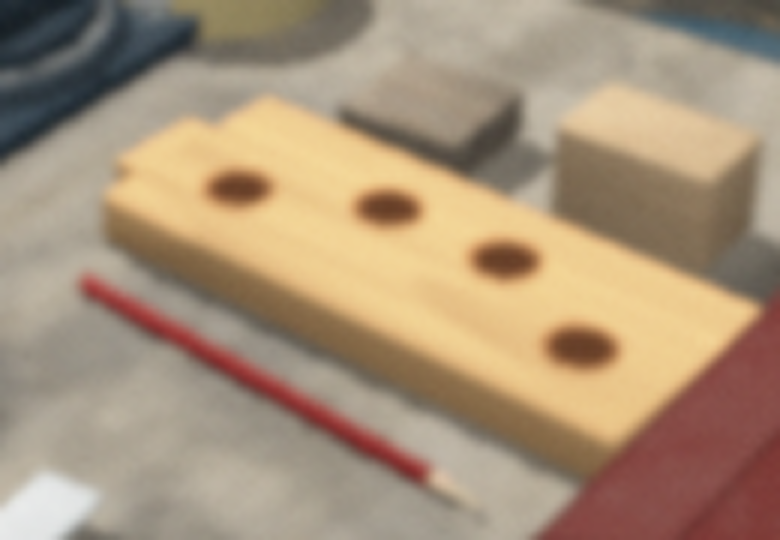

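View pics/side9.png

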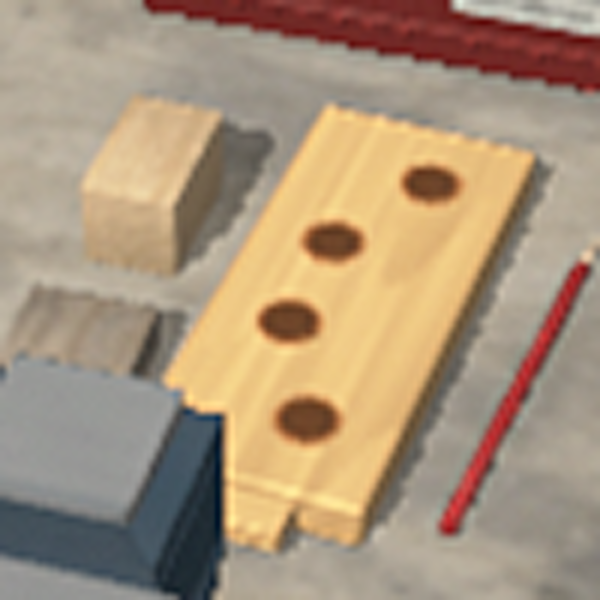

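All four plugs are flush in every view, and the board and bystanders are unmoved. My fourth wrist guess landed off the plug, so that fit is void. Plugs 1–3 measure where they were. Handing in.

```bash
python3 -c "
from station import env
print(env.finish_job())"
```

```text
the job is handed in; nothing more can be done
None
```

All four plugs are pressed home and the job is handed in, at about 17.5 s of the 51 s allowed. I worked with closed fingertips from the tongue end, plugs 1 to 4 in order. Between plugs the tips travelled at about z = 33 mm, roughly 5–6 mm above the plug heads.

- **Pressing:** each plug stopped at z = 20.8 mm with 19–21 N on the wrist. That is within about 0.3 mm of the flush height. A sideways force of 6–9 N showed at each stop, but the board did not slip.
- **Last pictures:** the scene, side and wrist views show all four heads flush. The board, pencil and blocks look unmoved, and the hand is 28 cm up and touching nothing.
- **Checks that disagreed:**
  - In the final wrist fit, my starting pixel for plug 4 missed it, so that fit's board pose and residuals mean nothing. Plugs 1–3 still measured within about 1 mm of where they were.
  - The scene and side cameras, used singly, disagreed by about 7 mm in y on the board's position at the start. I relied on the two combined and on the wrist camera, which agreed to about 1–1.5 mm.

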